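Rake breadsticks straight in a tilting display tray

TASK

Take the wooden rake off its rest and, with the tray still flat, comb the scattered breadsticks in it so that they all lie parallel to the tall fence; do not touch the sticks with the fingers or crush them under the rake. Put the rake back on its rest, then raise the tray by its handle up to the stop and leave it there, so that the sticks roll down into one close, straight row against the fence. Leave the other goods on the counter where they are.

Things in the scene. Friction and masses are not known exactly. Their poses are not given: they have to be found in the camera images.
- tray (a joint): Hinge of the wooden tilting display tray: 0 = tray flat on its stand, grows as the handle side is raised, up to its stop at 0.40 rad (23 degrees). The hinge is stiff: the tray stays at whatever angle it is left; raising it takes about 8 N of lift at the handle. The hinge line runs along the stand's x axis, at stand y = +0.175 m, 22 mm above the table.
- stand: Fixed low wooden stand under the tray, 180 x 340 mm, 20 mm high. Origin: on the table under the middle of the tray. x: along the fence and the hinge; y: across the tray, from the handle side (-y) to the fence side (+y); z up. With the tray flat: its inside is 168 mm (x, -84 to +84 mm) by 330 mm (y, -165 to +165 mm), its inner floor 30 mm above the table, walls 10 mm thick. The fence (the +y wall, hinge side) stands 45 mm above the inner floor, the other three walls 26 mm.
- tray_fence (a point): Point of the tray at the foot of the fence: middle of the fence's inner face, on the inner floor. Axes turn with the tray: x along the fence, y square to the fence (the tray's inside is at negative y, down to -330 mm), z square to the tray floor.
- tray_handle (a point): Middle of the bar of the steel bow handle on the tray's low side opposite the fence: a round bar 12 mm thick and 100 mm long along the tray's x, 45 mm out from the wall's outer face and 30 mm higher than the wall's top; 86 mm above the table with the tray flat. Can be pinched from above, fingers closing across the bar (along the tray's y); the bar may turn between the fingers as the tray tilts. In the tray's axes it lies 395 mm (-y) and 64 mm (z) from the hinge line.
- rake: Loose wooden hand rake, 0.22 kg. Origin: middle of the row of tooth tips. z up through the grip; x along the row of teeth; y the way it is drawn. Seven round teeth 8 mm thick, 22 mm apart (row 140 mm over all), 36 mm long from tips to the underside of the back (back 146 x 40 x 14 mm, top at z = 50 mm). On the back stands a flat-sided grip 90 mm long (x), 20 mm thick (y), from z = 50 to 100 mm. The same either way round.
- rest: Fixed dark wooden trough, 180 x 36 mm, 46 mm high, open at the top and both ends, that the rake stands in, to the left or the right of the tray. Origin: centre of its underside on the table; x along the trough, z up. The trough is 22 mm wide inside; the rake's back lies on its two rims, teeth hanging inside, tips 10 mm above the table.
- stick1: Loose breadstick: round, 15 mm thick, 120 mm long, about 18 g, with rounded ends. Origin on its axis at mid-length; x along the stick (either way round). It stays put on the level tray and rolls on a slope of more than about 10 degrees.
- stick2: Loose breadstick: round, 15 mm thick, 120 mm long, about 18 g, with rounded ends. Origin on its axis at mid-length; x along the stick (either way round). It stays put on the level tray and rolls on a slope of more than about 10 degrees.
- stick3: Loose breadstick: round, 15 mm thick, 120 mm long, about 18 g, with rounded ends. Origin on its axis at mid-length; x along the stick (either way round). It stays put on the level tray and rolls on a slope of more than about 10 degrees.
- stick4: Loose breadstick: round, 15 mm thick, 120 mm long, about 18 g, with rounded ends. Origin on its axis at mid-length; x along the stick (either way round). It stays put on the level tray and rolls on a slope of more than about 10 degrees.
- stick5: Loose breadstick: round, 15 mm thick, 120 mm long, about 18 g, with rounded ends. Origin on its axis at mid-length; x along the stick (either way round). It stays put on the level tray and rolls on a slope of more than about 10 degrees.
- crate: Fixed bystander: small open wooden crate with two cheeses, 170 x 120 mm, 50 mm high, on the side of the tray where the rest is not. Origin: centre of its underside on the table.
- boxed_cheese: Bystander: round wooden cheese box, 113 mm across, 35 mm high. Origin: centre of its underside.
- pyramid_cheese: Bystander: ash-grey cheese, a truncated four-sided pyramid 64 mm wide, 60 mm high. Origin: centre of its underside.
- small_cheese: Bystander: small round white cheese, 56 mm across, 34 mm high. Origin: centre of its underside.
- wrapped_cheese: Bystander: paper-wrapped round cheese, 108 mm across, 56 mm high. Origin: centre of its underside.
- jar: Bystander: glass jar with a brass-coloured lid, 64 mm across, 84 mm high. Origin: centre of its underside.
- footed_bowl: Bystander: footed steel bowl, 128 mm across, 78 mm high. Origin: centre of its underside.
- slate_sign: Bystander: small standing slate sign, 85 mm wide, 62 mm high. Origin: centre of its underside.
There are look-alikes about, which are no part of the job. What is shaped like the rake but turquoise is not meant. What is shaped like the stick2 but turquoise is not meant.

How it is judged (in metres and radians):
On the way, in this order (a step that is already met when the one before it is completed fails the run):
1. with the tray still flat, all five breadsticks lie in it parallel to the fence (within about 11 degrees), none on top of another (angle between the x axis of each of stick1, stick2, stick3, stick4, stick5 and the x axis of tray_fence, either way round below 0.2 rad and z of each of stick1, stick2, stick3, stick4, stick5 in the frame of tray_fence below 0.015 m and y of each of stick1, stick2, stick3, stick4, stick5 in the frame of tray_fence above -0.33 m and value of joint tray below 0.05 rad), for 0.2 s.
2. the rake stands on its rest, let go, with the tray still flat (x of rake in the frame of rest between -0.03 and 0.03 m and y of rake in the frame of rest between -0.012 and 0.012 m and z of rake in the frame of rest below 0.016 m and angle between rake's own z axis and vertical below 0.12 rad and contact force between the fingers and rake below 0.1 N and value of joint tray below 0.05 rad), for 0.2 s.
At the end, for the whole second after the job is handed in: Tray raised (joint above 0.36 rad) and staying; all five sticks still, in one layer, within 0.09 rad of the fence's direction, axes at most 83 mm from the fence (five side by side take 75 mm); rake upright on its rest, within 30 mm lengthwise and 12 mm sideways of the middle, let go (angle between the x axis of each of stick1, stick2, stick3, stick4, stick5 and the x axis of tray_fence, either way round below 0.09 rad and y of stick1 in the frame of tray_fence between -0.083 and 0 m and z of stick1 in the frame of tray_fence between 0 and 0.0125 m and linear speed of each of stick1, stick2, stick3, stick4, stick5 below 0.02 m/s and y of stick2 in the frame of tray_fence between -0.083 and 0 m and z of stick2 in the frame of tray_fence between 0 and 0.0125 m and y of stick3 in the frame of tray_fence between -0.083 and 0 m and z of stick3 in the frame of tray_fence between 0 and 0.0125 m and y of stick4 in the frame of tray_fence between -0.083 and 0 m and z of stick4 in the frame of tray_fence between 0 and 0.0125 m and y of stick5 in the frame of tray_fence between -0.083 and 0 m and z of stick5 in the frame of tray_fence between 0 and 0.0125 m and x of rake in the frame of rest between -0.03 and 0.03 m and y of rake in the frame of rest between -0.012 and 0.012 m and z of rake in the frame of rest below 0.016 m and angle between rake's own z axis and vertical below 0.12 rad and contact force between the fingers and rake below 0.1 N and value of joint tray above 0.36 rad); the robot touches nothing.
It fails at once if the fingers touch a breadstick (contact force between the fingers and stick1 above 0.5 N or contact force between the fingers and stick2 above 0.5 N or contact force between the fingers and stick3 above 0.5 N or contact force between the fingers and stick4 above 0.5 N or contact force between the fingers and stick5 above 0.5 N).
It fails at once if the rake presses on a breadstick with more than 25 N (it would break) (contact force between rake and stick1 above 25 N or contact force between rake and stick2 above 25 N or contact force between rake and stick3 above 25 N or contact force between rake and stick4 above 25 N or contact force between rake and stick5 above 25 N).
It fails at once if one of the other goods on the counter is moved by more than 30 mm (distance of any of boxed_cheese, pyramid_cheese, small_cheese, wrapped_cheese, jar, footed_bowl, slate_sign from where it was at the start of the episode above 0.03 m).
It also fails if it takes over 64 s, if anything falls off the work surface, if the arm or the gripper's body presses on something with over 40 N, if the wrist force passes 120 N, or if a joint passes its speed limit or range.

ROBOT

A 6-joint arm with a two-finger parallel gripper is mounted at the origin on the work surface. World frame = base frame: x ahead of the robot, y to its left, z up, the work surface at z = 0. Lengths are in mm, angles in rad, forces in N, time in s.
With the tool pointing down it reaches from about 275 to 750 mm from the base axis. Payload 10.2 kg.
Tool frame: the origin (TCP) lies at the very end of the fingers, on their centre line; the grasp point (between the pads) lies 19 mm behind it (ctrl.grip_depth is the distance from the TCP to the grasp point, in mm); z points along the fingers, x is the direction in which the jaws open and shut, and the axes are right-handed (so a half turn about z gives the same grasp; the last joint's range is limited). The gripper opens to 85 mm and grips with 20 to 120 N. Pads are 22 mm wide; open, the fingers measure 114 mm over their backs; the gripper's body (76 mm by 85 mm) begins 54 mm behind the grasp point. The pads swing forward as they close: fully open they stand 13 mm farther back than shut.
Start: joints at [0.898, 0.313, 1.498, -0, 1.331, -0.223], TCP at [228.275, 472.781, 231.294] pointing down, gripper open.
Joint ranges: [-2.94, 2.94], [-0.97, 2.17], [0.19, 2.56], [-1.23, 4.37], [0.02, 3.11], [-2.88, 2.88]. Speed limits (rad/s): [2.39, 2.39, 3.01, 3.14, 3.14, 3.14].

INTERFACE

Orientations are given as a unit quaternion [w, x, y, z].
In Python, from rig import ctrl gives the robot as it stands.
- The arm moves only by the tool play_rows, never from a script. Its argument "motion" is a list of rows, each a list of 2 entries, a list of its own where there are three numbers: the shift along the tool's x, y, z in mm, then the turn, a rotation vector about the tool's x, y, z in degrees. A call has 1 to 20 rows; each row shifts and turns the commanded pose from where the row before left it, along the tool's axes as they then stand; what a row does not reach is not made up. A row lasts 1/12 s, in which the tool goes at most 41.7 mm and 7.16 degrees, less where a joint would pass 70% of its speed; a pose out of reach is approached as far as the arm can. A call with a gripper value outside its range is refused whole. "fingers" is the finger opening in mm, from 0 to 85.4, set as the call begins (left out, the last holds). The fingers move at their own pace and stop on an object; "squeeze" is the grip in N (left out, the last holds). Time passes only in rows, so rows that do not move let the fingers close. It gives the time, the measured TCP pose, the force and the opening at its end, in the units of the state.
- ctrl.sense(): the state, without advancing time (a new reading comes with each control period).
- ctrl.capture(name): name is "scene" or "top" or "wrist"; returns the picture (420x560x3 uint8, red, green, blue); there is no depth.
- ctrl.get_calibration(name): a dict with "K" (3x3 intrinsics, pixels), "k1" (the pictures are not rectified: a ray, as slopes to the right and down, at radius r is drawn at 1 + k1 r^2 times it, then the intrinsics apply), "R" (3x3) and "t" (3): a world point X has camera coordinates R X + t; the wrist camera has in their place "tool_from_camera" (4x4, takes a point from camera to tool coordinates, whose origin is the TCP and whose axes are the tool frame's). Camera axes: x right, y down, z forward; pixel columns grow to the right and rows downward; lengths in mm; the calibration is good to about 2 mm. A picture is of the moment at which its call begins: read the wrist's pose just before it. get_calibration takes no time and is no camera call.
- ctrl.finish_job(): hands the job in, once; it reports no verdict.
Trained networks look in the newest picture that a camera, given by its name, has taken for a name from the list of things; names that differ only in an ending like _2 or _b are one class to them, and where a whole thing is asked for, a point or a joint stands for the part that bears it (a point fixed in the world has none). Each returns a list of dicts, best first, with "p" (0 to 1); they miss things now and then, are a little off and sometimes report something else, mostly with a low value. They report only what shows in the picture. A call takes as long as a camera call. They do not tell look-alikes from the thing itself.
- ctrl.spot_in(camera, name): "position" ([column, row] as shares, 0 to 1, of the picture: columns of its width, rows of its height, amid what is visible of it).
The state is a dict: "time_s": time; "joints": joint angles; "dq": joint speeds; "tau": joint torques, N m; "eef_pos": TCP position; "ee_rot": TCP orientation; "force": force on the tool from outside, world axes, zero at the start; "wrist_torque": the same for the moment, N m; "grip_width": opening from 0.0 (shut) to 1.0 (fully open).
Only numpy, scipy, OpenCV 4.12 (cv2) and the standard library are available. Lean on these libraries where they do the work, as an engineer would, in place of code of your own. Each camera call takes 0.05 s, during which the arm holds its last target. There are 200 camera calls.

## Working session

There is one attempt and no reset: what is moved stays moved. The work goes in short steps, Python scripts to look and compute and a tool call to move; the robot and the scene stay as the last step left them, time stands still between calls to the robot, and variables do not carry over. Pictures are saved under pics/ and viewed, about 8 in all and at most 12, crops included, and the job is handed in when it is done.

Besides the shell and the picture viewer there is one more tool, called by a JSON object that holds its "api" and its "payload", one argument or row to a line. play_rows: Moves the arm, as the interface text tells. Its arguments: {"type":"object","properties":{"motion":{"type":"array"},"fingers":{"type":"number"},"squeeze":{"type":"number"}},"required":["motion"]}

```bash
ls; mkdir -p pics; cat > h.py <<'E'
import numpy as np, cv2
from rig import ctrl
def cal(n):
    c=ctrl.get_calibration(n); K=np.array(c["K"],float); k1=c["k1"]
    if "R" in c: R=np.array(c["R"]);t=np.array(c["t"])
    else:
        s=ctrl.sense();w,x,y,z=s["ee_rot"]
        from scipy.spatial.transform import Rotation as Ro
        T=np.eye(4);T[:3,:3]=Ro.from_quat([x,y,z,w]).as_matrix();T[:3,3]=s["eef_pos"]
        M=np.linalg.inv(T@np.array(c["tool_from_camera"]));R=M[:3,:3];t=M[:3,3]
    return K,k1,R,t
def proj(n,X,C=None):
    K,k1,R,t=C or cal(n);p=np.atleast_2d(X)@R.T+t;s=p[:,:2]/p[:,2:]
    s=s*(1+k1*(s**2).sum(1,keepdims=True));return s@K[:2,:2].T+K[:2,2]
def unproj(n,uv,z,C=None):
    K,k1,R,t=C or cal(n);uv=np.atleast_2d(np.array(uv,float))
    d=(uv-K[:2,2])@np.linalg.inv(K[:2,:2]).T;s=d.copy()
    for _ in range(20): s=d/(1+k1*(s**2).sum(1,keepdims=True))
    r=np.c_[s,np.ones(len(s))]@R;o=-R.T@t
    return o+r*((z-o[2])/r[:,2])[:,None]
def snap(n,f,crop=None,sc=1):
    im=ctrl.capture(n)[:,:,::-1].copy();cv2.imwrite(f"pics/{f}_raw.png",im)
    if crop: a,b,c,d=crop;im=im[b:d,a:c]
    if sc!=1: im=cv2.resize(im,None,fx=sc,fy=sc,interpolation=cv2.INTER_CUBIC)
    cv2.imwrite(f"pics/{f}.png",im)
E
python3 - <<'E'
from h import *
snap("top","top",sc=1.42);snap("scene","scene",sc=1.42)
for n in("top","scene"):
  for k in("rake","rest","tray_handle","stand","stick1","crate"):
    print(n,k,[(np.round(np.array(d["position"])*[560,420]).tolist(),round(d["p"],2)) for d in ctrl.spot_in(n,k)])
C=cal("top");print(-C[2].T@C[3]);C=cal("scene");print(-C[2].T@C[3]); print(ctrl.sense())
E
```

```text
pics
top rake [([117.0, 303.0], 0.97), ([145.0, 230.0], 0.91), ([266.0, 201.0], 0.32)]
top rest [([156.0, 228.0], 0.6)]
top tray_handle [([290.0, 203.0], 0.89), ([346.0, 283.0], 0.39)]
top stand [([287.0, 205.0], 0.67), ([343.0, 281.0], 0.2), ([288.0, 205.0], 0.19)]
top stick1 [([274.0, 278.0], 0.8), ([268.0, 199.0], 0.68), ([312.0, 197.0], 0.58), ([259.0, 197.0], 0.5), ([240.0, 201.0], 0.48), ([299.0, 196.0], 0.46)]
top crate [([426.0, 249.0], 0.89)]
scene rake [([347.0, 156.0], 0.95), ([319.0, 133.0], 0.78), ([299.0, 222.0], 0.65)]
scene rest [([349.0, 176.0], 0.58)]
scene tray_handle [([272.0, 239.0], 0.65)]
scene stand [([278.0, 240.0], 0.73)]
scene stick1 [([263.0, 254.0], 0.83), ([274.0, 248.0], 0.79), ([291.0, 230.0], 0.72), ([299.0, 224.0], 0.58), ([313.0, 216.0], 0.54), ([244.0, 201.0], 0.48)]
scene crate [([129.0, 293.0], 0.76)]
[ 332.96521281   22.83910573 1424.64084105]
[1115.8584817  -452.66740635  799.50426046]
{'time_s': 0.7, 'joints': array([ 8.97570056e-01,  3.12923780e-01,  1.49771861e+00, -1.66831749e-05,
        1.33098610e+00, -2.23372703e-01]), 'dq': array([-1.28640488e-03,  6.00000981e-04, -5.63892745e-05, -6.28391598e-04,
       -1.48225953e-03,  1.29964712e-03]), 'tau': array([-2.12313089e-04, -4.12102389e+01, -2.59876120e+01, -1.26638784e-04,
        4.37633216e-04, -2.89297111e-05]), 'eef_pos': array([228.29086586, 472.76890907, 231.27498774]), 'ee_rot': array([ 1.35736395e-05,  8.47003573e-01,  5.31587196e-01, -1.42308193e-05]), 'force': array([-0.53739324,  0.37062577,  0.43450907]), 'wrist_torque': array([-0.01329134,  0.04647973, -0.03772553]), 'grip_width': 1.0003432396941507}
```

View pics/top.png

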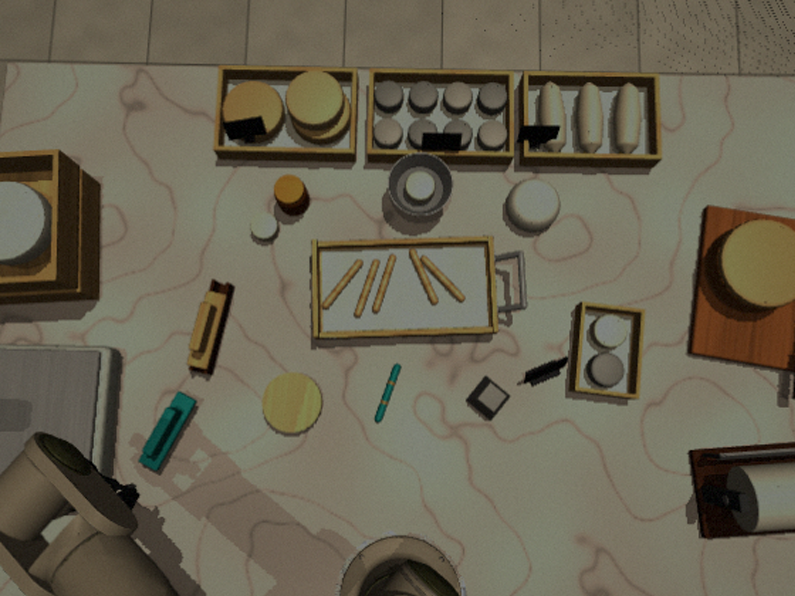

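View pics/scene.png

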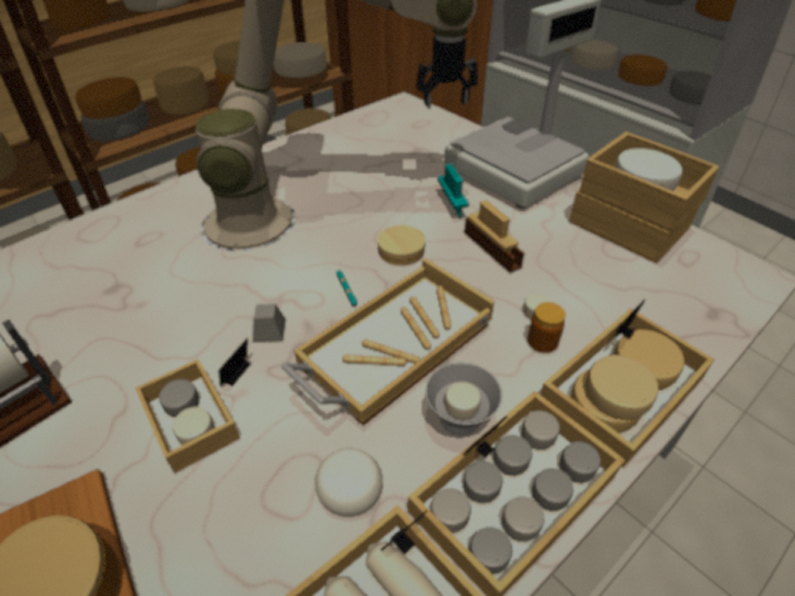

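The pictures show the wooden rake on its dark rest at zoomed top pixel (210,327) and the turquoise look-alike, lying loose, at (168,431). The first fits the description: wood, on the trough. The tray spans (312–495, 238–338), with the fence on the left (+y) and the handle on the right. Next is an enlarged crop to confirm.

```bash
python3 - <<'E'
import cv2
im=cv2.imread("pics/top_raw.png")[160:272,125:381]
im=cv2.convertScaleAbs(cv2.resize(im,None,fx=3.1,fy=3.1,interpolation=cv2.INTER_CUBIC),alpha=1.4)
cv2.imwrite("pics/c1.png",im)
E
```

```text
(no output)
```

View pics/c1.png

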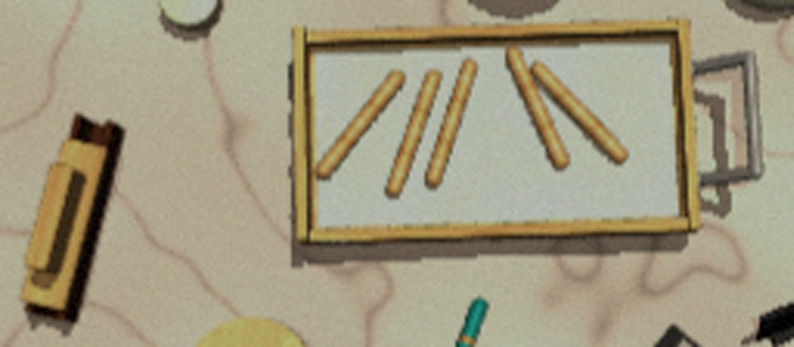

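The crop confirms the rake is wooden, on the dark trough, with the grip from about (60,165) to (40,280) in crop pixels. The five sticks lie in two fans.

```bash
python3 - <<'E'
from h import *
C=cal("top")
def w(pts,z): return unproj("top",np.array(pts,float)/3.1+[125,160],z,C).round(1)[:,:2].tolist()
print("handle corners z56",w([(691,20),(697,230)],56))
print("fence corners z75",w([(293,28),(299,241)],75))
print("inner floor? handle inner z56",w([(677,38),(683,222)],56))
print("bar z88",w([(752,52),(763,177)],88))
print("rest ends z46",w([(76,115),(124,123),(26,312),(72,322)],46))
print("back top z60",w([(66,140),(107,147),(25,305),(66,315)],60))
print("grip top z110",w([(54,162),(80,168),(24,270),(48,276)],110))
for a,b in [((400,74),(322,174)),((434,74),(392,192)),((470,64),(432,184)),((514,52),(561,164)),((537,67),(623,157))]:
  p=np.array(w([a,b],37.5));print("stick",p.tolist(),p.mean(0),np.linalg.norm(p[1]-p[0]))
s=C
import cv2
E
```

```text
handle corners z56 [[681.2, -167.8], [494.2, -173.0]]
fence corners z75 [[661.3, 182.6], [474.4, 169.7]]
inner floor? handle inner z56 [[664.5, -155.5], [500.8, -160.9]]
bar z88 [[645.8, -215.8], [537.1, -224.5]]
rest ends z46 [[584.8, 375.0], [578.6, 332.1], [410.1, 407.2], [402.4, 366.7]]
back top z60 [[559.8, 378.8], [554.5, 342.5], [415.3, 404.5], [407.6, 368.8]]
grip top z110 [[532.6, 374.6], [528.0, 352.4], [441.2, 393.4], [436.7, 373.2]]
stick [[630.4, 89.5], [538.3, 155.9]] [584.35 122.7 ] 113.54016910327377
stick [[631.1, 59.1], [523.7, 93.4]] [577.4   76.25] 112.74417945064833
stick [[641.0, 27.1], [531.7, 58.2]] [586.35  42.65] 113.63846179881172
stick [[652.8, -12.1], [552.2, -55.5]] [602.5 -33.8] 109.56240231028153
stick [[639.6, -32.9], [559.8, -110.3]] [599.7 -71.6] 111.17013987577785
```

{"api": "play_rows", "payload": {
  "motion": [
    [[2.2,27.4,3],[0,0,0]],
    [[2.2,27.4,3],[0,0,0]],
    [[2.2,27.4,3],[0,0,0]],
    [[2.2,27.4,3],[0,0,0]],
    [[2.2,27.4,3],[0,0,0]],
    [[2.2,27.4,3],[0,0,0]],
    [[2.2,27.4,3],[0,0,0]],
    [[2.2,27.4,3],[0,0,0]],
    [[2.2,27.4,3],[0,0,0]],
    [[2.2,27.4,3],[0,0,0]],
    [[0,0,0],[0,0,-5]],
    [[0,0,0],[0,0,-5]],
    [[0,0,0],[0,0,-5]],
    [[0,0,0],[0,0,0]],
    [[0,0,0],[0,0,0]]
  ],
  "fingers": 85,
  "squeeze": 60
}}

```text
time_s: 1.95
eef_pos: [484.6, 373.5, 201.2]
ee_rot: [-0.0, 0.771, 0.637, -0.0]
force: [-0.6, 0.2, 0.2]
grip_width: 0.994
```

```bash
cat >> h.py <<'E'
from scipy.spatial.transform import Rotation as Ro
def go(x,y,z,yaw=None):
    "shift in tool axes + turn about tool z to reach (x,y,z), tool-x yaw (deg, mod 180)"
    s=ctrl.sense();a,b,c,d=s["ee_rot"];R=Ro.from_quat([b,c,d,a]).as_matrix()
    cy=np.degrees(np.arctan2(R[1,0],R[0,0]))
    print("pos",np.round(s["eef_pos"],1),"yaw",round(cy,2),"tilt",round(np.degrees(np.arccos(-R[2,2])),2),"F",np.round(s["force"],1),"t",round(s["time_s"],2),"gw",round(s["grip_width"],3),"q",np.round(s["joints"],2))
    out=R.T@(np.array([x,y,z])-s["eef_pos"]);print("shift",out.round(1))
    if yaw is not None: print("turn z",round(-((yaw-cy+90)%180-90),2))
def box(im,n,C,o,yaw,pts,col):
    c,s=np.cos(np.radians(yaw)),np.sin(np.radians(yaw));p=np.array(pts,float)
    W=np.c_[o[0]+p[:,0]*c-p[:,1]*s,o[1]+p[:,0]*s+p[:,1]*c,p[:,2]]
    cv2.polylines(im,[(proj(n,W,C)*4).astype(np.int32)],True,col,1,cv2.LINE_AA,2)
def rect(hx,hy,z): return [(-hx,-hy,z),(hx,-hy,z),(hx,hy,z),(-hx,hy,z)]
E
python3 - <<'E'
from h import *
go(484.5,373.5,70,79.5)
C=cal("wrist");im=ctrl.capture("wrist")[:,:,::-1].copy();cv2.imwrite("pics/w1_raw.png",im)
R=(484.5,373.5)
box(im,"wrist",C,R,-10.3,rect(45,10,110),(0,0,255))
box(im,"wrist",C,R,-10.3,rect(73,20,60),(255,0,0))
box(im,"wrist",C,(494,370.3),-10.8,rect(90,18,46),(0,255,0))
cv2.imwrite("pics/w1.png",cv2.resize(im,None,fx=1.4,fy=1.4))
E
```

```text
pos [484.6 373.5 201.2] yaw 79.08 tilt 0.01 F [-0.6  0.2  0.2] t 1.95 gw 0.994 q [ 0.47  0.53  1.26 -0.    1.35 -0.91]
shift [ 0.000e+00 -1.000e-01  1.312e+02]
turn z -0.42
```

View pics/w1.png

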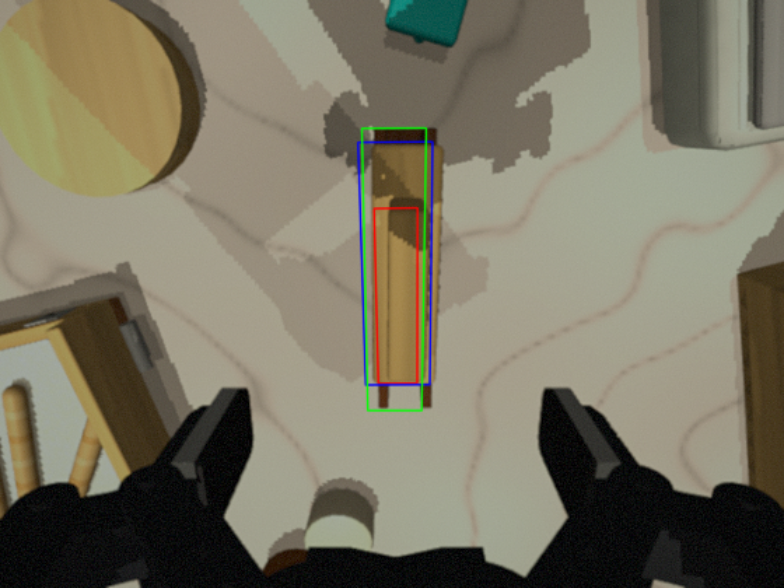

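The wrist view shows the rake about 5 mm to the right (+y) of my overlay. The yaw and lengthwise position agree.

```bash
python3 - <<'E'
from h import *
im=cv2.imread("pics/w1_raw.png")
c=im[85:300,240:335];cv2.imwrite("pics/c2.png",cv2.convertScaleAbs(cv2.resize(c,None,fx=2.7*1,fy=2.7,interpolation=cv2.INTER_CUBIC),alpha=1.5))
E
```

```text
(no output)
```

View pics/c2.png

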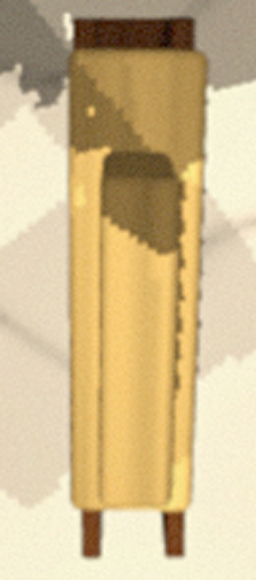

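```bash
python3 - <<'E'
from h import *
def w(p,z): return unproj("wrist",np.array(p,float)/2.7+[240,85],z)[:,:2]
for n,p,z in(("grip",[(104,178),(182,178),(100,503),(172,503)],110),("back",[(68,50),(208,52),(72,508),(190,508)],60),("rest",[(75,18),(193,18),(82,556),(185,556)],46)):
    q=w(p,z);a=(q[0]+q[1])/2;b=(q[2]+q[3])/2;d=b-a
    print(n,q.mean(0).round(1),"yaw",np.degrees(np.arctan2(d[1],d[0])).round(2),"len",np.linalg.norm(d).round(1),np.linalg.norm(q[0]-q[1]).round(1),np.linalg.norm(q[2]-q[3]).round(1))
go(484.5,377,70,79.5)
E
```

```text
grip [485.5 379.3] yaw -11.58 len 86.6 18.6 19.2
back [485.8 378.9] yaw -11.36 len 142.6 39.1 38.3
rest [494.4 377.4] yaw -10.57 len 177.6 34.3 35.7
pos [484.5 373.5 201.3] yaw 79.08 tilt 0.0 F [-0.1  0.4  0.4] t 2.0 gw 0.994 q [ 0.47  0.53  1.26  0.    1.35 -0.91]
shift [  3.4  -0.7 131.3]
turn z -0.42
```

{"api": "play_rows", "payload": {
  "motion": [
    [[5,0,12],[0,0,0]],
    [[0,0,14],[0,0,0]],
    [[0,0,14],[0,0,0]],
    [[0,0,14],[0,0,0]],
    [[0,0,14],[0,0,0]],
    [[0,0,14],[0,0,0]],
    [[0,0,14],[0,0,0]],
    [[0,0,14],[0,0,0]],
    [[0,0,10],[0,0,0]],
    [[0,0,10],[0,0,0]],
    [[0,0,1],[0,0,0]],
    [[0,0,0],[0,0,0]]
  ]
}}

```text
time_s: 3.0
eef_pos: [485.4, 378.4, 69.8]
ee_rot: [-0.0, 0.77, 0.637, -0.0]
force: [0.1, -0.2, 0.5]
grip_width: 0.996
```

{"api": "play_rows", "payload": {
  "motion": [
    [[0,0,0],[0,0,0]],
    [[0,0,0],[0,0,0]],
    [[0,0,0],[0,0,0]],
    [[0,0,0],[0,0,0]],
    [[0,0,0],[0,0,0]],
    [[0,0,0],[0,0,0]],
    [[0,0,0],[0,0,0]],
    [[0,0,0],[0,0,0]]
  ],
  "fingers": 0,
  "squeeze": 60
}}

```text
time_s: 3.67
eef_pos: [485.7, 378.4, 70.6]
ee_rot: [0.0, 0.77, 0.638, 0.0]
force: [-0.9, -0.1, 3.1]
grip_width: 0.23
```

{"api": "play_rows", "payload": {
  "motion": [
    [[0,0,-5],[0,0,0]],
    [[0,0,-10],[0,0,0]],
    [[0,0,-15],[0,0,0]],
    [[0,0,-20],[0,0,0]],
    [[0,0,-20],[0,0,0]],
    [[0,0,-20],[0,0,0]],
    [[0,0,0],[0,0,0]]
  ]
}}

```text
time_s: 4.25
eef_pos: [486.9, 379.2, 165.0]
ee_rot: [0.001, 0.77, 0.638, 0.004]
force: [0.4, -0.1, -0.6]
grip_width: 0.225
```

{"api": "play_rows", "payload": {
  "motion": [
    [[-15,6,0],[0,0,0]],
    [[-29.6,11.8,0],[0,0,0]],
    [[-29.6,11.8,0],[0,0,0]],
    [[-29.6,11.8,0],[0,0,0]],
    [[-29.6,11.8,0],[0,0,0]],
    [[-29.6,11.8,0],[0,0,0]],
    [[-29.6,11.8,0],[0,0,0]],
    [[-29.6,11.8,0],[0,0,0]],
    [[-29.6,11.8,0],[0,0,0]],
    [[-29.6,11.8,0],[0,0,0]],
    [[-29.6,11.8,0],[0,0,0]],
    [[-29.6,11.8,0],[0,0,0]],
    [[-29.6,11.8,0],[0,0,0]],
    [[-29.6,11.8,0],[0,0,0]],
    [[-29.6,11.8,0],[0,0,0]],
    [[-29.6,11.8,0],[0,0,0]],
    [[-29.6,11.8,0],[0,0,0]],
    [[0,0,0],[0,0,-4.7]],
    [[0,0,0],[0,0,-4.7]],
    [[0,0,0],[0,0,-4.7]]
  ]
}}

```text
time_s: 5.92
eef_pos: [585.2, -138.5, 159.3]
ee_rot: [-0.001, 0.685, 0.728, -0.0]
force: [0.2, 0.4, -1.6]
grip_width: 0.226
```

{"api": "play_rows", "payload": {
  "motion": [
    [[0,0,0],[0,0,0]],
    [[0,0,0],[0,0,0]]
  ]
}}

```text
time_s: 6.08
eef_pos: [585.3, -137.9, 159.7]
ee_rot: [-0.0, 0.687, 0.727, -0.0]
force: [-0.3, 0.4, -2.1]
grip_width: 0.227
```

```bash
python3 - <<'E'
from h import *
go(585.4,-137,93,93.1)
C=cal("wrist");im=ctrl.capture("wrist")[:,:,::-1].copy();cv2.imwrite("pics/w2_raw.png",im)
T=(577.8,2.9);Y=3.1
box(im,"wrist",C,T,Y,rect(84,165,30),(0,0,255))
box(im,"wrist",C,T,Y,[(-94,-175,56),(94,-175,56),(94,165,56),(-94,165,56)],(255,0,0))
box(im,"wrist",C,T,Y,[(-50,-220,92),(50,-220,92)],(0,255,0))
cv2.imwrite("pics/w2.png",cv2.resize(im,None,fx=1.4,fy=1.4))
E
```

```text
pos [ 585.3 -137.9  159.7] yaw 93.19 tilt 0.06 F [-0.3  0.4 -2.1] t 6.08 gw 0.227 q [-0.43  0.54  1.35 -0.    1.25 -2.05]
shift [ 0.8  0.2 66.7]
turn z 0.09
```

View pics/w2.png

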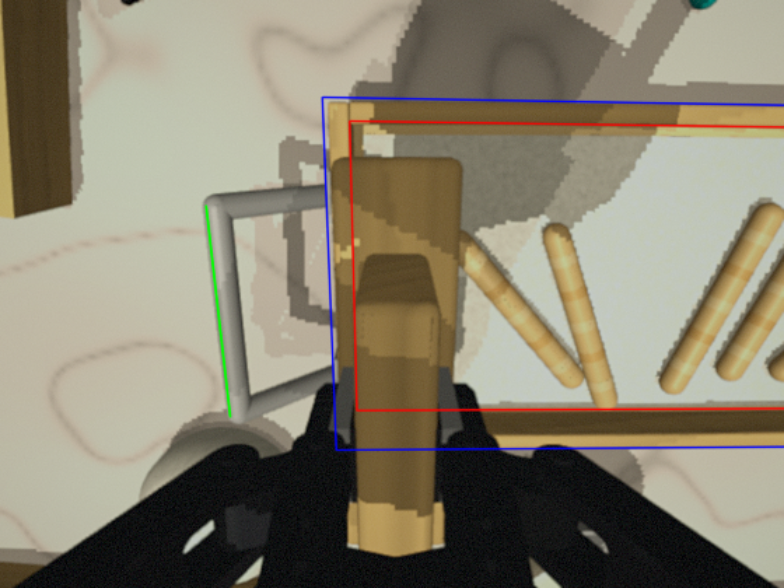

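Tray, handle and sticks all sit about 5 mm further in +y than the overlay: bar at (208–240, 200–415), tray centre ≈ (578.5, 8). The rake is inside the handle-side wall and behind stick 5, so I lower it and comb.

{"api": "play_rows", "payload": {
  "motion": [
    [[0,1,12],[0,0,0]],
    [[0,0,12],[0,0,0]],
    [[0,0,12],[0,0,0]],
    [[0,0,10],[0,0,0]],
    [[0,0,8],[0,0,0]],
    [[0,0,6],[0,0,0]],
    [[0,0,3],[0,0,0]],
    [[0,0,2.5],[0,0,0]],
    [[0,0,0],[0,0,0]]
  ]
}}

```text
time_s: 6.88
eef_pos: [586.6, -138.0, 94.6]
ee_rot: [-0.0, 0.686, 0.727, -0.0]
force: [-0.1, 0.1, -1.3]
grip_width: 0.227
```

{"api": "play_rows", "payload": {
  "motion": [
    [[3,0,0.5],[0,0,0]],
    [[6,0,0],[0,0,0]],
    [[6,0,0],[0,0,0]],
    [[6,0,0],[0,0,0]],
    [[6,0,0],[0,0,0]],
    [[6,0,0],[0,0,0]],
    [[6,0,0],[0,0,0]],
    [[6,0,0],[0,0,0]],
    [[6,0,0],[0,0,0]],
    [[6,0,0],[0,0,0]],
    [[6,0,0],[0,0,0]],
    [[6,0,0],[0,0,0]],
    [[6,0,0],[0,0,0]],
    [[6,0,0],[0,0,0]],
    [[6,0,0],[0,0,0]],
    [[6,0,0],[0,0,0]],
    [[6,0,0],[0,0,0]],
    [[6,0,0],[0,0,0]],
    [[0,0,0],[0,0,0]]
  ]
}}

```text
time_s: 8.47
eef_pos: [580.3, -32.0, 94.3]
ee_rot: [-0.0, 0.686, 0.728, 0.0]
force: [-0.2, -0.1, -2.0]
grip_width: 0.226
```

```bash
python3 - <<'E'
from h import *
go(585.4,-137,93,93.1)
snap("scene","s2",(190,160,370,310),3.5)
a=cv2.imread("pics/s2.png");snap("wrist","w3",(170,40,560,330),1.2)
b=cv2.imread("pics/w3.png");b=cv2.resize(b,(630,int(b.shape[0]*630/b.shape[1])))
m=np.vstack([a,b]);cv2.imwrite("pics/m1.png",cv2.resize(m,None,fx=.6,fy=.6,interpolation=cv2.INTER_AREA))
E
```

```text
pos [580.3 -32.   94.3] yaw 93.38 tilt 0.02 F [-0.2 -0.1 -2. ] t 8.47 gw 0.226 q [-0.26  0.57  1.49  0.    1.08 -1.89]
shift [-105.2   -1.1    1.2]
turn z 0.28
```

View pics/m1.png

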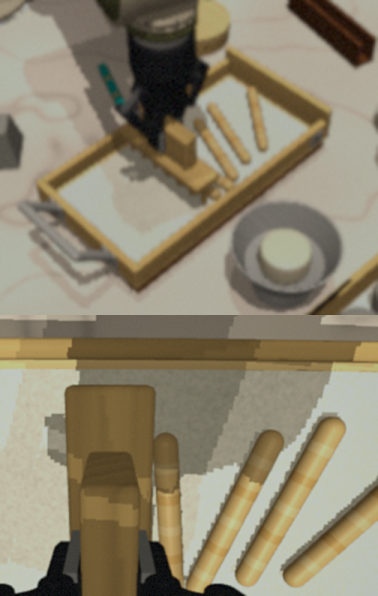

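The comb works: the two fan-2 sticks now lie along the tooth row, and the other three are still ahead of it. Continuing.

{"api": "play_rows", "payload": {
  "motion": [
    [[3,0,0],[0,0,0]],
    [[5,0,0],[0,0,0]],
    [[5,0,0],[0,0,0]],
    [[5,0,0],[0,0,0]],
    [[5,0,0],[0,0,0]],
    [[5,0,0],[0,0,0]],
    [[5,0,0],[0,0,0]],
    [[5,0,0],[0,0,0]],
    [[5,0,0],[0,0,0]],
    [[5,0,0],[0,0,0]],
    [[5,0,0],[0,0,0]],
    [[5,0,0],[0,0,0]],
    [[5,0,0],[0,0,0]],
    [[5,0,0],[0,0,0]],
    [[5,0,0],[0,0,0]],
    [[5,0,0],[0,0,0]],
    [[5,0,0],[0,0,0]],
    [[0,0,0],[0,0,0]]
  ]
}}

```text
time_s: 10.07
eef_pos: [575.5, 50.7, 94.3]
ee_rot: [-0.0, 0.686, 0.728, 0.0]
force: [-0.2, 0.1, -3.0]
grip_width: 0.225
```

```bash
python3 - <<'E'
from h import *
go(585.4,-137,93,93.1)
snap("scene","s3",(220,160,340,260),4)
a=cv2.imread("pics/s3.png");snap("wrist","w4",(170,40,560,420),1)
b=cv2.imread("pics/w4.png");b=cv2.resize(b,(410,400))
cv2.imwrite("pics/m2.png",cv2.resize(np.hstack([a,b]),None,fx=.85,fy=.85,interpolation=cv2.INTER_AREA))
E
```

```text
pos [575.5  50.7  94.3] yaw 93.37 tilt 0.02 F [-0.2  0.1 -3. ] t 10.07 gw 0.225 q [-0.11  0.56  1.5   0.    1.08 -1.74]
shift [-187.9   -1.2    1.2]
turn z 0.27
```

View pics/m2.png

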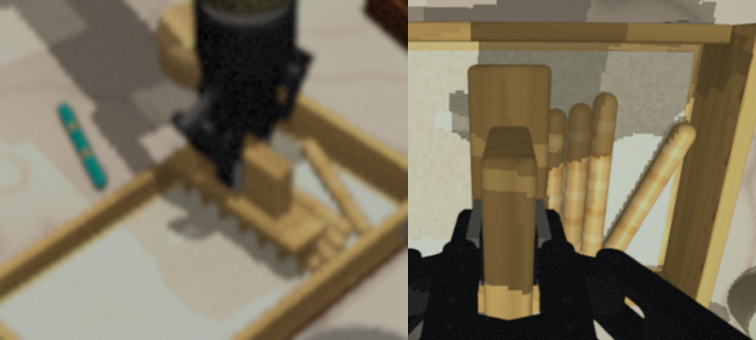

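{"api": "play_rows", "payload": {
  "motion": [
    [[2,0,0],[0,0,0]],
    [[3,0,0],[0,0,0]],
    [[3,0,0],[0,0,0]],
    [[3,0,0],[0,0,0]],
    [[3,0,0],[0,0,0]],
    [[3,0,0],[0,0,0]],
    [[2,0,0],[0,0,0]],
    [[2,0,0],[0,0,0]],
    [[2,0,0],[0,0,0]],
    [[2,0,0],[0,0,0]],
    [[0,0,0],[0,0,0]]
  ]
}}

```text
time_s: 11.08
eef_pos: [574.2, 75.0, 94.3]
ee_rot: [-0.0, 0.686, 0.727, 0.0]
force: [0.2, 0.2, -2.6]
grip_width: 0.224
```

{"api": "play_rows", "payload": {
  "motion": [
    [[1,0,0],[0,0,0]],
    [[1,0,0],[0,0,0]],
    [[1,0,0],[0,0,0]],
    [[1,0,0],[0,0,0]],
    [[0,0,0],[0,0,0]]
  ]
}}

```text
time_s: 11.5
eef_pos: [573.9, 78.9, 94.3]
ee_rot: [-0.0, 0.686, 0.727, 0.0]
force: [0.0, 0.6, -2.0]
grip_width: 0.228
```

```bash
python3 - <<'E'
from h import *
go(585.4,-137,93,93.1)
snap("scene","s4",(220,140,340,240),4)
a=cv2.imread("pics/s4.png");snap("wrist","w5",(170,40,560,420),1)
b=cv2.imread("pics/w5.png");b=cv2.resize(b,(410,400))
cv2.imwrite("pics/m3.png",cv2.resize(np.hstack([a,b]),None,fx=.85,fy=.85,interpolation=cv2.INTER_AREA))
E
```

```text
pos [573.9  78.9  94.3] yaw 93.33 tilt 0.0 F [ 0.   0.6 -2. ] t 11.5 gw 0.228 q [-0.07  0.57  1.5   0.    1.08 -1.69]
shift [-216.2   -1.1    1.3]
turn z 0.23
```

View pics/m3.png

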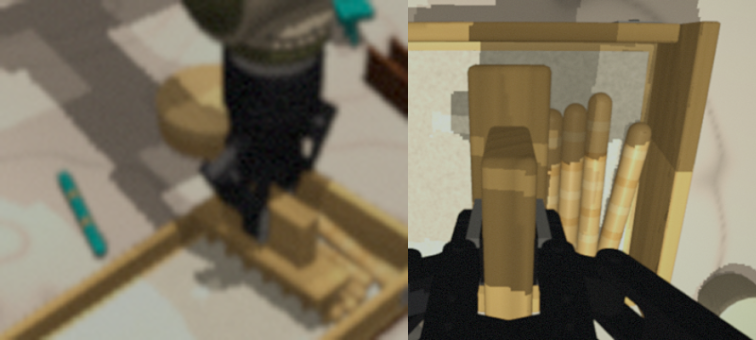

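Four sticks are parallel and stick 1 is still about 12° off, with roughly 15 mm of slack left. I continue in 1 mm steps and watch the force.

{"api": "play_rows", "payload": {
  "motion": [
    [[1,0,0],[0,0,0]],
    [[1,0,0],[0,0,0]],
    [[1,0,0],[0,0,0]],
    [[1,0,0],[0,0,0]],
    [[1,0,0],[0,0,0]],
    [[1,0,0],[0,0,0]],
    [[0,0,0],[0,0,0]]
  ]
}}

```text
time_s: 12.18
eef_pos: [573.6, 84.9, 94.3]
ee_rot: [-0.0, 0.686, 0.727, -0.0]
force: [-0.1, 0.2, -2.4]
grip_width: 0.23
```

{"api": "play_rows", "payload": {
  "motion": [
    [[1,0,0],[0,0,0]],
    [[1,0,0],[0,0,0]],
    [[0.5,0,0],[0,0,0]],
    [[0,0,0],[0,0,0]]
  ]
}}

```text
time_s: 12.52
eef_pos: [573.4, 87.3, 94.3]
ee_rot: [-0.0, 0.686, 0.727, -0.0]
force: [0.3, -0.6, -1.6]
grip_width: 0.226
```

```bash
python3 - <<'E'
from h import *
go(585.4,-137,93,93.1)
snap("wrist","w6",(170,40,560,420),1.4)
E
```

```text
pos [573.4  87.3  94.3] yaw 93.34 tilt 0.0 F [ 0.3 -0.6 -1.6] t 12.52 gw 0.226 q [-0.05  0.57  1.49  0.    1.08 -1.68]
shift [-224.6   -1.1    1.3]
turn z 0.24
```

View pics/w6.png

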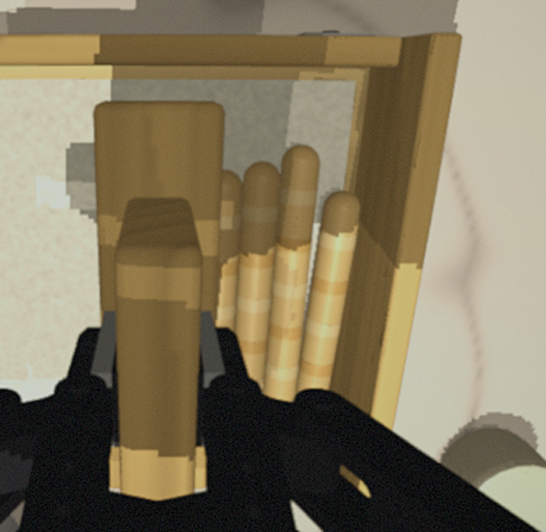

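{"api": "play_rows", "payload": {
  "motion": [
    [[1,0,0],[0,0,0]],
    [[1,0,0],[0,0,0]],
    [[1,0,0],[0,0,0]],
    [[0,0,0],[0,0,0]]
  ]
}}

```text
time_s: 12.9
eef_pos: [573.3, 90.4, 94.3]
ee_rot: [-0.0, 0.686, 0.727, 0.0]
force: [0.2, 0.4, -1.9]
grip_width: 0.226
```

{"api": "play_rows", "payload": {
  "motion": [
    [[0.5,0,0],[0,0,0]],
    [[0.5,0,0],[0,0,0]],
    [[0,0,0],[0,0,0]]
  ]
}}

```text
time_s: 13.15
eef_pos: [573.3, 91.1, 94.3]
ee_rot: [0.0, 0.686, 0.727, -0.0]
force: [-0.4, -0.7, -2.0]
grip_width: 0.228
```

{"api": "play_rows", "payload": {
  "motion": [
    [[-4,0,0],[0,0,0]],
    [[-8,0,0],[0,0,0]],
    [[-8,0,0],[0,0,0]],
    [[0,0,-10],[0,0,0]],
    [[0,0,-15],[0,0,0]],
    [[0,0,-15],[0,0,0]],
    [[0,0,-15],[0,0,0]],
    [[0,0,-15],[0,0,0]],
    [[0,0,0],[0,0,4.8]],
    [[0,0,0],[0,0,4.7]],
    [[0,0,0],[0,0,4.7]],
    [[0,0,0],[0,0,0]]
  ]
}}

```text
time_s: 14.15
eef_pos: [574.5, 71.0, 165.2]
ee_rot: [0.0, 0.772, 0.636, 0.0]
force: [0.4, 0.2, -2.2]
grip_width: 0.227
```

```bash
python3 - <<'E'
from h import *
go(489.6,377.8,165,79.1)
E
```

```text
pos [574.5  71.  165.2] yaw 78.94 tilt 0.05 F [ 0.4  0.2 -2.2] t 14.15 gw 0.227 q [-0.08  0.49  1.42  0.    1.23 -1.46]
shift [ 2.849e+02 -1.422e+02  1.000e-01]
turn z -0.16
```

{"api": "play_rows", "payload": {
  "motion": [
    [[12.4,-6.2,0],[0,0,-0.16]],
    [[25,-12.5,0],[0,0,0]],
    [[25,-12.5,0],[0,0,0]],
    [[25,-12.5,0],[0,0,0]],
    [[25,-12.5,0],[0,0,0]],
    [[25,-12.5,0],[0,0,0]],
    [[25,-12.5,0],[0,0,0]],
    [[25,-12.5,0],[0,0,0]],
    [[25,-12.5,0],[0,0,0]],
    [[25,-12.5,0],[0,0,0]],
    [[25,-12.5,0],[0,0,0]],
    [[22.5,-11,0],[0,0,0]],
    [[0,0,0],[0,0,0]],
    [[0,0,0],[0,0,0]],
    [[0,0,0],[0,0,0]]
  ]
}}

```text
time_s: 15.4
eef_pos: [487.5, 377.5, 164.4]
ee_rot: [0.0, 0.77, 0.639, -0.0]
force: [-0.7, -0.1, -1.9]
grip_width: 0.222
```

```bash
python3 - <<'E'
from h import *
go(489.6,377.8,70.8,79.1)
C=cal("top")
im=ctrl.capture("top")[:,:,::-1];cv2.imwrite("pics/t2_raw.png",im)
c=cv2.resize(im[160:260,210:330],None,fx=4,fy=4,interpolation=cv2.INTER_CUBIC)
snap("wrist","w7",(200,50,400,350),1.3)
b=cv2.imread("pics/w7.png");h=max(b.shape[0],c.shape[0]);p=lambda i:cv2.copyMakeBorder(i,0,h-i.shape[0],0,0,0)
cv2.imwrite("pics/m4.png",np.hstack([p(c),p(b)]))
E
```

```text
pos [487.5 377.5 164.4] yaw 79.38 tilt 0.02 F [-0.7 -0.1 -1.9] t 15.4 gw 0.222 q [ 0.47  0.57  1.29 -0.    1.28 -0.92]
shift [ 0.8  2.  93.6]
turn z 0.28
```

View pics/m4.png

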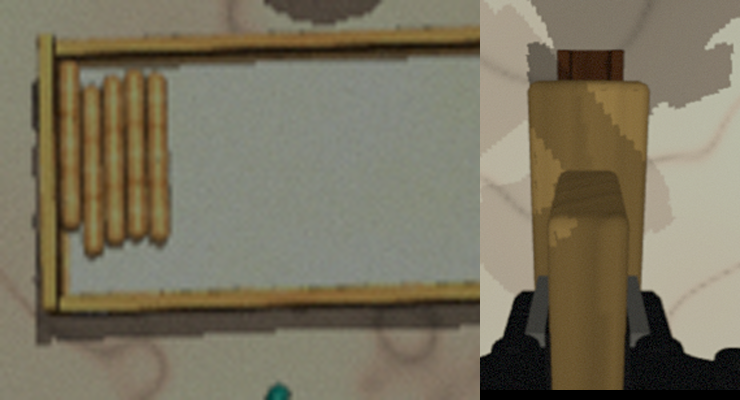

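All five sticks lie parallel beside the fence, and the rake is centred over the trough. Lowering.

{"api": "play_rows", "payload": {
  "motion": [
    [[0.7,2,15],[0,0,0.28]],
    [[0,0,15],[0,0,0]],
    [[0,0,15],[0,0,0]],
    [[0,0,12],[0,0,0]],
    [[0,0,10],[0,0,0]],
    [[0,0,10],[0,0,0]],
    [[0,0,5],[0,0,0]],
    [[0,0,4],[0,0,0]],
    [[0,0,3],[0,0,0]],
    [[0,0,2],[0,0,0]],
    [[0,0,1.5],[0,0,0]],
    [[0,0,0],[0,0,0]]
  ]
}}

```text
time_s: 16.5
eef_pos: [489.8, 377.9, 71.8]
ee_rot: [0.0, 0.772, 0.636, 0.0]
force: [-0.1, 0.2, -1.5]
grip_width: 0.227
```

{"api": "play_rows", "payload": {
  "motion": [
    [[0,0,0.6],[0,0,0]],
    [[0,0,0.6],[0,0,0]],
    [[0,0,0.5],[0,0,0]],
    [[0,0,0],[0,0,0]]
  ]
}}

```text
time_s: 16.83
eef_pos: [489.9, 378.0, 70.6]
ee_rot: [0.0, 0.772, 0.636, 0.0]
force: [-1.2, -0.9, 2.8]
grip_width: 0.227
```

{"api": "play_rows", "payload": {
  "motion": [
    [[0,0,0],[0,0,0]],
    [[0,0,0],[0,0,0]],
    [[0,0,0],[0,0,0]],
    [[0,0,0],[0,0,0]],
    [[0,0,0],[0,0,0]],
    [[0,0,0],[0,0,0]],
    [[0,0,0],[0,0,0]],
    [[0,0,0],[0,0,0]]
  ],
  "fingers": 60
}}

```text
time_s: 17.5
eef_pos: [489.8, 377.9, 70.1]
ee_rot: [-0.0, 0.772, 0.636, -0.0]
force: [0.5, -0.0, 0.1]
grip_width: 0.702
```

{"api": "play_rows", "payload": {
  "motion": [
    [[0,0,-5],[0,0,0]],
    [[0,0,-10],[0,0,0]],
    [[0,0,-15],[0,0,0]],
    [[0,0,-20],[0,0,0]],
    [[0,0,-20],[0,0,0]],
    [[0,0,-20],[0,0,0]],
    [[0,0,-20],[0,0,0]],
    [[0,0,0],[0,0,-4.7]],
    [[0,0,0],[0,0,-4.7]],
    [[0,0,0],[0,0,-4.7]],
    [[0,0,0],[0,0,0]],
    [[0,0,0],[0,0,0]]
  ]
}}

```text
time_s: 18.5
eef_pos: [489.8, 377.9, 180.9]
ee_rot: [0.0, 0.689, 0.725, 0.0]
force: [0.5, 0.1, 0.2]
grip_width: 0.701
```

```bash
python3 - <<'E'
from h import *
go(578.5+.054*220, 8.3-219.7, 180, 93.1)
C=cal("wrist");im=ctrl.capture("wrist")[:,:,::-1].copy();cv2.imwrite("pics/w8_raw.png",im)
for n in("rake","rest"): print(n,[(np.round(np.array(d["position"])*[560,420]).tolist(),round(d["p"],2)) for d in ctrl.spot_in("wrist",n)])
# expected rake origin back-top and grip-top centre if placed right
print(proj("wrist",np.array([[489.9,378,110],[489.9,378,60],[494.4,377.4,46]]),C).round(0))
E
```

```text
pos [489.8 377.9 180.9] yaw 92.97 tilt 0.05 F [0.5 0.1 0.2] t 18.5 gw 0.701 q [ 0.47  0.56  1.27  0.    1.32 -1.15]
shift [-593.7   69.9    0.7]
turn z -0.13
rake [([282.0, 191.0], 0.9), ([351.0, 11.0], 0.85)]
rest [([302.0, 99.0], 0.56), ([38.0, 261.0], 0.34)]
[[283. 226.]
 [283. 202.]
 [282. 202.]]
```

{"api": "play_rows", "payload": {
  "motion": [
    [[-16.7,2,0],[0,0,0]],
    [[-34,4,0],[0,0,0]],
    [[-34,4,0],[0,0,0]],
    [[-34,4,0],[0,0,0]],
    [[-34,4,0],[0,0,0]],
    [[-34,4,0],[0,0,0]],
    [[-34,4,0],[0,0,0]],
    [[-34,4,0],[0,0,0]],
    [[-34,4,0],[0,0,0]],
    [[-34,4,0],[0,0,0]],
    [[-34,4,0],[0,0,0]],
    [[-34,4,0],[0,0,0]],
    [[-34,4,0],[0,0,0]],
    [[-34,4,0],[0,0,0]],
    [[-34,4,0],[0,0,0]],
    [[-34,4,0],[0,0,0]],
    [[-34,4,0],[0,0,0]],
    [[-33,4,0],[0,0,0]],
    [[0,0,0],[0,0,0]],
    [[0,0,0],[0,0,0]]
  ],
  "fingers": 40
}}

```text
time_s: 20.32
eef_pos: [591.6, -212.6, 179.6]
ee_rot: [-0.0, 0.689, 0.725, -0.0]
force: [0.0, 0.5, 0.2]
grip_width: 0.466
```

```bash
python3 - <<'E'
from h import *
c=ctrl.get_calibration("wrist")
# bar from w2 (recorded pose)
T=np.eye(4);y=np.radians(93.19);T[:3,:3]=np.array([[np.cos(y),np.sin(y),0],[np.sin(y),-np.cos(y),0],[0,0,-1]]);T[:3,3]=[585.3,-137.9,159.7]
M=np.linalg.inv(T@np.array(c["tool_from_camera"]));C2=(np.array(c["K"]),c["k1"],M[:3,:3],M[:3,3])
q=unproj("wrist",np.array([(222,202),(240,408)])/1.4,88,C2);print("bar w2",q.round(1),q.mean(0).round(1))
go(*q.mean(0)[:2],67,93.1)
C=cal("wrist");im=ctrl.capture("wrist")[:,:,::-1].copy();cv2.imwrite("pics/w9_raw.png",im)
print([(np.round(np.array(d["position"])*[560,420]).tolist(),round(d["p"],2)) for d in ctrl.spot_in("wrist","tray_handle")])
o=q.mean(0)[:2]
box(im,"wrist",C,o,3.1,rect(50,6,86),(0,0,255))
box(im,"wrist",C,o,3.1,[(-94,45,56),(94,45,56)],(255,0,0))
cv2.imwrite("pics/w9.png",cv2.resize(im,None,fx=1.4,fy=1.4))
E
```

```text
bar w2 [[ 538.8 -214.    88. ]
 [ 637.4 -210.4   88. ]] [ 588.1 -212.2   88. ]
pos [ 591.6 -212.6  179.6] yaw 92.91 tilt 0.03 F [0.  0.5 0.2] t 20.32 gw 0.466 q [-0.53  0.58  1.23  0.    1.33 -2.15]
shift [  0.5  -3.5 112.6]
turn z -0.19
[([440.0, 183.0], 0.7)]
```

View pics/w9.png

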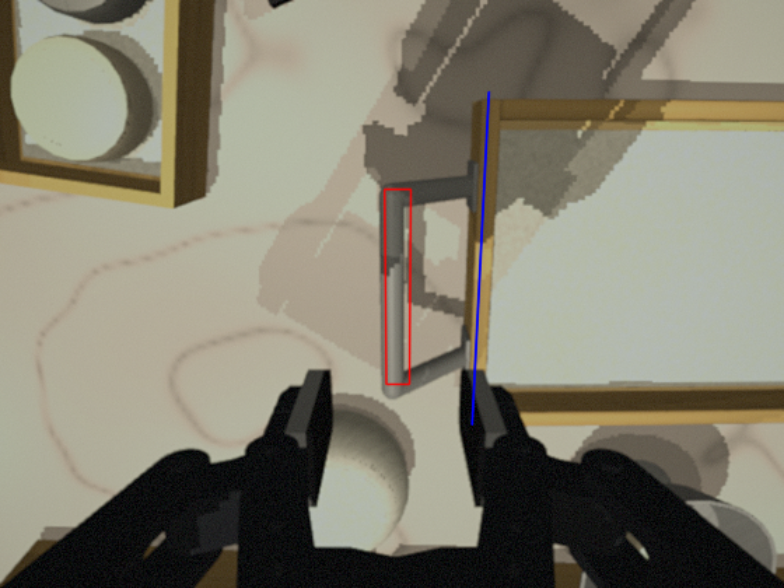

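The bar is vertical in the picture at column 394, rows 190–390, within 2 mm of the estimate, so I descend and pinch it.

{"api": "play_rows", "payload": {
  "motion": [
    [[-0.5,-3,10],[0,0,0]],
    [[0,0,14],[0,0,0]],
    [[0,0,14],[0,0,0]],
    [[0,0,14],[0,0,0]],
    [[0,0,14],[0,0,0]],
    [[0,0,14],[0,0,0]],
    [[0,0,12],[0,0,0]],
    [[0,0,10],[0,0,0]],
    [[0,0,6],[0,0,0]],
    [[0,0,4],[0,0,0]],
    [[0,0,0],[0,0,0]]
  ]
}}

```text
time_s: 21.33
eef_pos: [588.8, -211.5, 67.6]
ee_rot: [-0.0, 0.688, 0.726, -0.0]
force: [-0.3, -0.1, -0.7]
grip_width: 0.467
```

{"api": "play_rows", "payload": {
  "motion": [
    [[0,0,0],[0,0,0]],
    [[0,0,0],[0,0,0]],
    [[0,0,0],[0,0,0]],
    [[0,0,0],[0,0,0]],
    [[0,0,0],[0,0,0]],
    [[0,0,0],[0,0,0]],
    [[0,0,0],[0,0,0]]
  ],
  "fingers": 0,
  "squeeze": 60
}}

```text
time_s: 21.92
eef_pos: [589.4, -214.3, 69.3]
ee_rot: [0.003, 0.688, 0.726, -0.001]
force: [0.2, -9.9, 0.4]
grip_width: 0.114
```

```bash
python3 - <<'E'
from h import *
go(588.5,-213,67,93.1)
r=np.hypot(395,64);a0=np.arctan2(64,395);th=np.linspace(0,.4,21)
P=np.c_[395-r*np.cos(a0+th),r*np.sin(a0+th)-64];print(np.diff(P,axis=0).round(2).tolist(),P[-1])
E
```

```text
pos [ 589.4 -214.3   69.3] yaw 93.07 tilt 0.31 F [ 0.2 -9.9  0.4] t 21.92 gw 0.114 q [-0.53  0.69  1.35 -0.    1.09 -2.16]
shift [ 1.4 -0.8  2.3]
turn z -0.03
[[1.36, 7.89], [1.52, 7.86], [1.67, 7.83], [1.83, 7.79], [1.98, 7.75], [2.14, 7.71], [2.29, 7.67], [2.45, 7.62], [2.6, 7.57], [2.75, 7.52], [2.9, 7.46], [3.05, 7.4], [3.19, 7.34], [3.34, 7.27], [3.49, 7.2], [3.63, 7.13], [3.77, 7.06], [3.91, 6.98], [4.05, 6.9], [4.19, 6.82]] [ 56.10368128 148.76814883]
```

{"api": "play_rows", "payload": {
  "motion": [
    [[-2,0,-1],[0,0,0]],
    [[0.7,0,-3.9],[0,0,0]],
    [[0.7,0,-3.9],[0,0,0]],
    [[0.75,0,-3.9],[0,0,0]],
    [[0.75,0,-3.9],[0,0,0]],
    [[0.85,0,-3.9],[0,0,0]],
    [[0.85,0,-3.9],[0,0,0]],
    [[0.9,0,-3.9],[0,0,0]],
    [[0.9,0,-3.9],[0,0,0]],
    [[1,0,-3.9],[0,0,0]],
    [[1,0,-3.9],[0,0,0]],
    [[1.1,0,-3.85],[0,0,0]],
    [[1.1,0,-3.85],[0,0,0]],
    [[1.15,0,-3.85],[0,0,0]],
    [[1.15,0,-3.85],[0,0,0]],
    [[0,0,0],[0,0,0]]
  ]
}}

```text
time_s: 23.25
eef_pos: [588.6, -201.6, 124.3]
ee_rot: [0.001, 0.688, 0.726, -0.0]
force: [-0.4, -2.5, 1.2]
grip_width: 0.116
```

{"api": "play_rows", "payload": {
  "motion": [
    [[1.2,0,-3.8],[0,0,0]],
    [[1.2,0,-3.8],[0,0,0]],
    [[1.3,0,-3.8],[0,0,0]],
    [[1.3,0,-3.8],[0,0,0]],
    [[1.4,0,-3.75],[0,0,0]],
    [[1.4,0,-3.75],[0,0,0]],
    [[1.45,0,-3.7],[0,0,0]],
    [[1.45,0,-3.7],[0,0,0]],
    [[1.5,0,-3.7],[0,0,0]],
    [[1.5,0,-3.7],[0,0,0]],
    [[1.6,0,-3.7],[0,0,0]],
    [[1.6,0,-3.7],[0,0,0]],
    [[1.7,0,-3.6],[0,0,0]],
    [[1.7,0,-3.6],[0,0,0]],
    [[1.75,0,-3.6],[0,0,0]],
    [[1.75,0,-3.6],[0,0,0]]
  ]
}}

```text
time_s: 24.58
eef_pos: [587.3, -178.6, 183.1]
ee_rot: [0.002, 0.688, 0.726, -0.001]
force: [2.7, -7.8, -3.5]
grip_width: 0.117
```

{"api": "play_rows", "payload": {
  "motion": [
    [[1.8,0,-3.55],[0,0,0]],
    [[1.8,0,-3.55],[0,0,0]],
    [[1.9,0,-3.5],[0,0,0]],
    [[1.9,0,-3.5],[0,0,0]],
    [[1.95,0,-3.5],[0,0,0]],
    [[1.95,0,-3.5],[0,0,0]],
    [[2,0,-3.45],[0,0,0]],
    [[2,0,-3.45],[0,0,0]],
    [[0,0,0],[0,0,0]]
  ]
}}

```text
time_s: 25.33
eef_pos: [586.5, -163.1, 211.9]
ee_rot: [0.002, 0.688, 0.726, -0.001]
force: [1.8, -5.9, 3.6]
grip_width: 0.116
```

```bash
python3 - <<'E'
from h import *
go(588.5,-214.3+56.1,69.3+148.8,93.1)
C=cal("top");im=ctrl.capture("top")[:,:,::-1];cv2.imwrite("pics/t3_raw.png",im)
E
```

```text
pos [ 586.5 -163.1  211.9] yaw 93.09 tilt 0.23 F [ 1.8 -5.9  3.6] t 25.33 gw 0.116 q [-0.46  0.51  1.26 -0.    1.37 -2.09]
shift [ 4.8  2.3 -6.2]
turn z -0.01
```

{"api": "play_rows", "payload": {
  "motion": [
    [[2,0,-3.4],[0,0,0]],
    [[2,0,-3.4],[0,0,0]],
    [[0,0,0],[0,0,0]]
  ]
}}

```text
time_s: 25.63
eef_pos: [586.3, -159.2, 218.5]
ee_rot: [0.002, 0.688, 0.726, -0.001]
force: [0.7, -6.7, 1.4]
grip_width: 0.117
```

{"api": "play_rows", "payload": {
  "motion": [
    [[1,0,-1.5],[0,0,0]],
    [[0,0,0],[0,0,0]]
  ]
}}

```text
time_s: 25.8
eef_pos: [586.2, -158.4, 219.9]
ee_rot: [0.002, 0.688, 0.726, -0.001]
force: [2.0, -9.2, -0.0]
grip_width: 0.119
```

{"api": "play_rows", "payload": {
  "motion": [
    [[0.7,0,-1.5],[0,0,0]],
    [[0.7,0,-1.5],[0,0,0]],
    [[0,0,0],[0,0,0]]
  ]
}}

```text
time_s: 26.05
eef_pos: [586.1, -158.2, 220.2]
ee_rot: [0.002, 0.688, 0.726, -0.002]
force: [9.7, -17.5, -16.3]
grip_width: 0.114
```

The force jumped and the arm stopped rising, so the tray is at its stop. I relax slightly, let go and rise clear.

{"api": "play_rows", "payload": {
  "motion": [
    [[-1,0,1.5],[0,0,0]],
    [[-0.5,0,1],[0,0,0]],
    [[0,0,0],[0,0,0]]
  ]
}}

```text
time_s: 26.3
eef_pos: [586.2, -158.4, 220.0]
ee_rot: [0.001, 0.688, 0.726, -0.0]
force: [2.7, -7.9, -1.6]
grip_width: 0.113
```

{"api": "play_rows", "payload": {
  "motion": [
    [[0,0,0],[0,0,0]],
    [[0,0,0],[0,0,0]],
    [[0,0,0],[0,0,0]],
    [[0,0,0],[0,0,0]],
    [[0,0,0],[0,0,0]],
    [[0,0,0],[0,0,0]]
  ],
  "fingers": 40
}}

```text
time_s: 26.8
eef_pos: [585.9, -156.8, 219.7]
ee_rot: [-0.0, 0.688, 0.726, 0.0]
force: [-0.3, -0.3, -0.5]
grip_width: 0.47
```

{"api": "play_rows", "payload": {
  "motion": [
    [[0,0,-5],[0,0,0]],
    [[0,0,-10],[0,0,0]],
    [[0,0,-15],[0,0,0]],
    [[0,0,-15],[0,0,0]],
    [[0,0,-15],[0,0,0]],
    [[0,0,0],[0,0,0]],
    [[0,0,0],[0,0,0]]
  ]
}}

```text
time_s: 27.38
eef_pos: [586.1, -157.0, 280.4]
ee_rot: [0.001, 0.688, 0.726, 0.0]
force: [0.5, -0.1, -0.3]
grip_width: 0.473
```

```bash
python3 - <<'E'
from h import *
go(588,-158,220,93.1)
C=cal("top");im=ctrl.capture("top")[:,:,::-1].copy();cv2.imwrite("pics/t4_raw.png",im)
for n in("rake","rest","stick1","tray_handle"): print(n,[(np.round(np.array(d["position"])*[560,420]).tolist(),round(d["p"],2)) for d in ctrl.spot_in("top",n)])
# predicted points: bar raised / flat, tray inner pts; frame of stand (offset as seen by top cam)
T=np.array([577.8,2.9]);c,s=np.cos(.054),np.sin(.054)
def st(x,y,z,th):
    y2=y-175;z2=z-22;yy=y2*np.cos(th)+z2*np.sin(th)+175;zz=-y2*np.sin(th)+z2*np.cos(th)+22
    return [T[0]+x*c-yy*s,T[1]+x*s+yy*c,zz]
for th in(0,.36,.4):
    print(th,"bar",proj("top",st(0,-220,86,th),C).round(1),"wall corners",proj("top",[st(-94,-175,56,th),st(94,-175,56,th)],C).round(1).tolist())
    print("   stick rows",proj("top",[st(0,165-7.5-15*k,37.5,th) for k in range(5)],C).round(1).tolist(), "83mm",proj("top",st(0,82,37.5,th),C).round(1))
# sticks: stick-coloured mask, connected pieces over inner fence area
hsv=cv2.cvtColor(im,cv2.COLOR_BGR2HSV)
x0=218
g=im[170:235,x0:290]
m=((hsv[170:235,x0:290,1]>75)).astype(np.uint8)
print("sat rows 195,205,215 cols",x0);
for r in(188,195,202,209,216): print(r,hsv[r,x0:275,1].tolist())
E
```

```text
pos [ 586.1 -157.   280.4] yaw 93.11 tilt 0.1 F [ 0.5 -0.1 -0.3] t 27.38 gw 0.473 q [-0.45  0.47  1.14  0.    1.53 -2.08]
shift [-1.   1.8 60.4]
turn z 0.01
rake [([116.0, 303.0], 0.97), ([146.0, 229.0], 0.61), ([226.0, 192.0], 0.61)]
rest [([153.0, 230.0], 0.95), ([146.0, 228.0], 0.16)]
stick1 [([239.0, 198.0], 0.78), ([274.0, 276.0], 0.75), ([229.0, 202.0], 0.74), ([203.0, 136.0], 0.73), ([425.0, 246.0], 0.71), ([230.0, 203.0], 0.68), ([242.0, 197.0], 0.58), ([225.0, 198.0], 0.47)]
tray_handle [([276.0, 195.0], 0.91)]
0 bar [[367.9 197.6]] wall corners [[351.3, 234.5], [347.5, 166.5]]
   stick rows [[227.7, 205.0], [233.2, 204.8], [238.6, 204.7], [244.1, 204.5], [249.5, 204.3]] 83mm [[255.1 204.1]]
0.36 bar [[358.  187.8]] wall corners [[344.5, 229.4], [340.5, 155.1]]
   stick rows [[225.2, 204.7], [230.1, 204.2], [235.1, 203.8], [240.1, 203.3], [245.2, 202.8]] 83mm [[250.4 202.3]]
0.4 bar [[355.4 186.7]] wall corners [[342.5, 228.8], [338.5, 153.8]]
   stick rows [[224.8, 204.7], [229.7, 204.2], [234.6, 203.7], [239.5, 203.1], [244.5, 202.6]] 83mm [[249.6 202.1]]
sat rows 195,205,
[... 613 characters left out ...]
2, 101, 143, 146, 152, 146, 108, 148, 160, 145, 140, 104, 148, 131, 52, 39, 36, 41, 43, 42, 44, 45, 40, 44, 40, 42, 43, 42, 45, 36, 45, 44, 42, 41, 42, 40, 40, 38, 41, 42, 39, 42]
209 [158, 158, 153, 145, 139, 128, 103, 97, 138, 169, 158, 130, 138, 162, 148, 137, 102, 129, 153, 149, 140, 105, 137, 153, 154, 142, 115, 142, 149, 69, 43, 44, 45, 47, 39, 41, 44, 36, 40, 42, 42, 38, 45, 39, 45, 47, 40, 44, 41, 42, 45, 44, 44, 43, 43, 44, 42]
216 [154, 150, 148, 165, 171, 163, 149, 147, 136, 132, 127, 96, 99, 131, 154, 145, 112, 125, 142, 146, 143, 132, 145, 145, 152, 144, 130, 133, 145, 67, 41, 44, 42, 39, 40, 42, 41, 42, 41, 44, 42, 42, 45, 42, 42, 42, 43, 42, 43, 48, 43, 41, 44, 44, 43, 46, 43]
```

```bash
python3 - <<'E'
from h import *
a=cv2.imread("pics/t4_raw.png");b=cv2.imread("pics/top_raw.png")
ctrl.capture("top");im=ctrl.capture("top")[:,:,::-1]
for n,i in(("start",b),("t4",a),("now",im)):
    h=cv2.cvtColor(np.ascontiguousarray(i),cv2.COLOR_BGR2HSV)[:,:,1]
    print(n,h[224,326:356].tolist())
print("diff t4-now in tray",np.abs(a[150:240,215:345].astype(int)-im[150:240,215:345]).max(), ctrl.sense()["time_s"])
E
```

```text
start [21, 19, 14, 15, 22, 17, 20, 23, 21, 18, 21, 19, 18, 16, 18, 20, 18, 30, 143, 136, 163, 134, 133, 132, 111, 63, 44, 40, 41, 38]
t4 [93, 86, 78, 78, 84, 79, 81, 80, 82, 87, 77, 81, 80, 86, 79, 77, 84, 76, 82, 78, 78, 78, 79, 76, 76, 77, 77, 77, 80, 76]
now [79, 83, 82, 79, 86, 77, 83, 77, 76, 85, 78, 83, 75, 87, 82, 81, 82, 81, 71, 77, 77, 82, 75, 79, 77, 81, 79, 78, 79, 80]
diff t4-now in tray 31 27.7333
```

{"api": "play_rows", "payload": {
  "motion": [
    [[0,0,-25],[0,0,0]],
    [[-10,-20,-25],[0,0,0]],
    [[-20,-35,0],[0,0,0]],
    [[-20,-35,0],[0,0,0]],
    [[-20,-35,0],[0,0,0]],
    [[-20,-35,0],[0,0,0]],
    [[-20,-35,0],[0,0,0]],
    [[-20,-30,0],[0,0,0]],
    [[0,0,0],[0,0,0]],
    [[0,0,0],[0,0,0]]
  ]
}}

```text
time_s: 28.57
eef_pos: [367.3, -299.8, 329.7]
ee_rot: [0.0, 0.689, 0.725, 0.0]
force: [0.3, 0.2, -0.6]
grip_width: 0.47
```

```bash
python3 - <<'E'
from h import *
im=ctrl.capture("top")[:,:,::-1].copy();cv2.imwrite("pics/t5_raw.png",im)
h=cv2.cvtColor(im,cv2.COLOR_BGR2HSV)[:,:,1]
for r in(165,175,185,205): print(r,h[r,326:370].tolist())
print([(np.round(np.array(d["position"])*[560,420]).tolist(),round(d["p"],2)) for d in ctrl.spot_in("top","tray_handle")])
go(0,0,0)
E
```

```text
165 [48, 46, 44, 42, 38, 41, 61, 53, 67, 141, 147, 155, 150, 112, 124, 145, 83, 43, 42, 40, 41, 35, 46, 30, 28, 45, 36, 38, 28, 45, 45, 41, 42, 39, 38, 41, 37, 43, 47, 60, 65, 67, 67, 60]
175 [45, 44, 42, 48, 41, 43, 46, 58, 57, 105, 145, 151, 153, 138, 37, 40, 59, 126, 51, 45, 38, 45, 41, 43, 41, 45, 37, 35, 35, 34, 27, 39, 44, 45, 42, 41, 43, 39, 40, 47, 40, 43, 40, 44]
185 [40, 41, 40, 44, 39, 42, 42, 55, 58, 74, 130, 152, 149, 147, 147, 160, 154, 105, 61, 63, 60, 63, 42, 39, 42, 43, 42, 38, 30, 23, 38, 38, 39, 38, 37, 43, 39, 38, 44, 41, 36, 39, 39, 39]
205 [41, 44, 44, 38, 40, 44, 44, 45, 57, 51, 68, 133, 151, 148, 145, 112, 86, 126, 94, 62, 58, 63, 55, 39, 35, 42, 36, 38, 46, 33, 27, 32, 36, 31, 34, 35, 35, 38, 46, 48, 44, 43, 37, 35]
[([290.0, 197.0], 0.67)]
pos [ 368.8 -298.6  329.5] yaw 93.13 tilt 0.02 F [ 0.9  0.9 -0.9] t 28.67 gw 0.472 q [-0.93  0.15  1.45  0.    1.54 -2.55]
shift [ 318.2 -352.   329.6]
```

```bash
python3 -c "
from rig import ctrl
print(ctrl.finish_job())"
```

```text
the job is handed in; nothing more can be done
None
```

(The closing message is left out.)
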